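# Fit out a dry-block heater

## Task

Get the dry-block heater ready: lift the three aluminium blocks into its bays, each seated fully down, in order of bore size from the robot's left to its right, the fine-bored block in the left bay, the medium one between, the wide-bored one in the right bay. Stand both amber vials upright and fully down in the two wide bores, the tall vial in the rear one behind the short one. Do not knock a vial over, and leave the small orange-capped bottle that stands among them where it is.

Things in the scene. Friction and masses are not known exactly. Their poses are not given: they have to be found in the camera images.
- heater: White fixed heater, sloping control deck at the front (-x). Origin: bench level under the middle bay's centre; x to the rear, y left, z up. Three open dark bays centred at x = 0, y = +72 (left), 0, -72 mm (right), each 106 (x) x 64 (y) mm; floor 40, rim 64 mm above the bench; top 4 mm of the walls and 8 mm dividers bevelled. Seated: block top at 85, tab top at 113 mm.
- block_fine_c (a point): Aluminium heating block, 100 (own x) x 58 (y) x 45 mm high, 0.4 kg, with eighteen fine bores of 9 mm. On the middle of its top a steel lifting tab to hold it by, 10 mm thick (x), 26 wide (y), 28 high. Point: centre of the whole, 36.5 mm above its underside. Starts in a grey tray (floor 3 mm, rim 10 mm high). Either way round will do.
- block_medium_c (a point): Aluminium heating block, 100 (own x) x 58 (y) x 45 mm high, 0.4 kg, with eight medium bores of 16 mm. On the middle of its top a steel lifting tab to hold it by, 10 mm thick (x), 26 wide (y), 28 high. Point: centre of the whole, 36.5 mm above its underside. Starts in a grey tray (floor 3 mm, rim 10 mm high). Either way round will do.
- block_wide_c (a point): Aluminium heating block, 100 (own x) x 58 (y) x 45 mm high, 0.4 kg, with two wide bores (33 mm across, 24 deep) at x = +28 and -28 mm. On the middle of its top a steel lifting tab to hold it by, 10 mm thick (x), 26 wide (y), 28 high. Point: centre of the whole, 36.5 mm above its underside. Starts in a grey tray (floor 3 mm, rim 10 mm high). Either way round will do.
- vial_tall_c (a point): Tall amber glass vial with a white screw cap, 95 mm high, 27.5 mm across, rounded heel; the cap is its top 15 mm, 24 mm across; 40 g. Point: centre, half-way up. Starts in the grey tray (floor 3 mm, rim 10 mm). In a wide bore it stands 71 mm above the block, 9 mm from the tab: hold it with the fingers left and right of it.
- vial_short_c (a point): Short amber glass vial with a white screw cap, 57 mm high, 27.5 mm across, rounded heel; the cap is its top 15 mm, 24 mm across; 40 g. Point: centre, half-way up. Starts in the grey tray (floor 3 mm, rim 10 mm). In a wide bore it stands 33 mm above the block, 9 mm from the tab: hold it with the fingers left and right of it.
- small_bottle_c (a point): Bystander, leave alone: plastic bottle with an orange cap, 44 mm across, 98 mm high, standing in the grey tray. This point is its centre, half-way up.

How it is judged (in metres and radians):
At the end, for the whole second after the job is handed in: Blocks rest in their bays (fine left, medium middle, wide right; within 6 mm, 4 mm in height, 0.06 rad of level); short vial in the wide block's front bore, tall in the rear one (within 11 mm, 6 mm in height, 0.15 rad of upright); all released and at rest (x of block_fine_c in the frame of heater between -0.006 and 0.006 m and y of block_fine_c in the frame of heater between 0.066 and 0.078 m and z of block_fine_c in the frame of heater between 0.0725 and 0.0805 m and angle between each of block_fine_c, block_medium_c, block_wide_c's own z axis and vertical below 0.06 rad and x of block_medium_c in the frame of heater between -0.006 and 0.006 m and y of block_medium_c in the frame of heater between -0.006 and 0.006 m and z of block_medium_c in the frame of heater between 0.0725 and 0.0805 m and x of block_wide_c in the frame of heater between -0.006 and 0.006 m and y of block_wide_c in the frame of heater between -0.078 and -0.066 m and z of block_wide_c in the frame of heater between 0.0725 and 0.0805 m and x of vial_short_c in the frame of heater between -0.039 and -0.017 m and y of vial_short_c in the frame of heater between -0.083 and -0.061 m and z of vial_short_c in the frame of heater between 0.0835 and 0.0955 m and angle between each of vial_short_c, vial_tall_c's own z axis and vertical below 0.15 rad and x of vial_tall_c in the frame of heater between 0.017 and 0.039 m and y of vial_tall_c in the frame of heater between -0.083 and -0.061 m and z of vial_tall_c in the frame of heater between 0.1025 and 0.1145 m and linear speed of each of block_fine, block_medium, block_wide, vial_short, vial_tall below 0.02 m/s); the robot touches nothing.
It fails at once if a vial is knocked over (tilted beyond 0.7 rad) (angle between any of vial_tall_c, vial_short_c's own z axis and vertical above 0.7 rad).
It fails at once if the small bottle is shifted by more than 25 mm (distance of small_bottle_c from where it was at the start of the episode above 0.025 m).
It also fails if it takes over 144 s, if anything falls off the work surface, if the arm or the gripper's body presses on something with over 40 N, if the wrist force passes 120 N, or if a joint passes its speed limit or range.

## Robot

A 7-joint arm with a two-finger parallel gripper is mounted at the origin on the work surface; the furniture and walls round the work are solid. World frame = base frame: x ahead of the robot, y to its left, z up, the work surface at z = 0. Lengths are in mm, angles in rad, forces in N, time in s.
With the tool pointing down it reaches from about 400 to 750 mm from the base axis. Payload 19.5 kg.
Tool frame: the origin (TCP) lies midway between the tips of the shut fingers; the grasp point (between the pads) lies 19 mm behind it; z points along the fingers, y is the line along which they close (so a half turn about z gives the same grasp; the last joint's range is limited). The gripper opens to 85 mm and grips with 20 to 120 N. Pads are 22 mm wide; open, the fingers measure 114 mm over their backs; the gripper's body (76 mm by 85 mm) begins 54 mm behind the grasp point. The pads swing forward as they close: fully open they stand 13 mm farther back than shut.
Start: joints at [1.088, 0.707, -0.028, 1.485, 0.022, 0.951, -0.075], TCP at [245.321, -520.012, 231.268] pointing down, gripper open.
Joint ranges: [-2.71, 2.71], [-0.32, 2.16], [-1.57, 1.52], [0, 2.45], [-1.46, 4.6], [0, 2.02], [-2.83, 2.83]. Speed limits (rad/s): [1.89, 1.89, 2.57, 2.57, 3.01, 3.01, 3.01].

## Interface

Orientations are given as a unit quaternion [x, y, z, w].
In Python, from rig import r gives the robot as it stands. The module is installed in compiled form; this text tells all that it offers.
- The arm moves only by the shell command python3 -m handwheel 'ROWS' [OPENING] [FORCE]. ROWS is JSON, a list of rows, each a list of 6 numbers: the shift along the tool's x, y, z in m, then the turn, a rotation vector about the tool's x, y, z in rad. In form: [[dx, dy, dz, wx, wy, wz], ...]. A call has exactly 8 rows; each row shifts and turns the commanded pose from where the row before left it, along the tool's axes as they then stand; what a row does not reach is not made up. A row lasts 1/10 s, in which the tool goes at most 50 mm and 8.59 degrees, less where a joint would pass 70% of its speed; a pose out of reach is approached as far as the arm can. A call is refused whole if a number of a shift passes 0.05 or a number of a turn 0.15, either way. A call with a gripper value outside its range is refused whole. OPENING is the finger opening in m, from 0 to 0.0854, set as the call begins (- or left out, the last holds). The fingers move at their own pace and stop on an object; FORCE is the grip in N (left out, the last holds). Time passes only in rows, so rows that do not move let the fingers close, or fill a call up. It gives the time, the measured TCP pose, the force, the opening and the grip force at its end, in the units of the state.
- r.observe(): the state, without advancing time (a new reading comes with each control period).
- r.grab_frame(name): name is "scene" or "top" or "wrist"; returns a dict with "color" (420x560x3 uint8, red, green, blue), "fovy" (degrees; the focal length in pixels is half the picture's height over the tangent of half this angle, whatever the lens; pixels are square), "cx", "cy" (the principal point, pixels), "position" and "orientation" of the camera in the world. Camera axes: x right, y down, z forward; pixel columns grow to the right and rows downward; lengths in mm; the calibration is good to about 2 mm. The wrist camera is an equidistant fisheye: a pixel r from the principal point sees the ray r / f radians off the axis. A picture is of the moment at which its call begins. There is no depth.
- r.hand_in(): hands the job in; it is judged then, once.
Trained networks look in the newest picture that a camera, given by its name, has taken for a name from the list of things; names that differ only in an ending like _2 or _b are one class to them, and where a whole thing is asked for, a point or a joint stands for the part that bears it (a point fixed in the world has none). Each returns a list of dicts, best first, with "p" (0 to 1); they miss things now and then, are a little off and sometimes report something else, mostly with a low value. They report only what shows in the picture. A call takes as long as a camera call.
- r.outline_of(name, camera): "region" (420x560 bool, what is visible of it) and "position" ([column, row] in pixels, amid what is visible of it).
The state is a dict: "time_s": time; "joints": joint angles; "dq": joint speeds; "joint_efforts": joint torques, N m; "eef_pos": TCP position; "eef_rot": TCP orientation; "contact_force": force on the tool from outside, world axes, zero at the start; "ft_torque": the same for the moment, N m; "gripper_width": opening from 0.0 (shut) to 1.0 (fully open); "finger_force": force on a finger pad.
Only numpy, scipy, OpenCV 4.12 (cv2) and the standard library are available. Lean on these libraries where they do the work, as an engineer would, in place of code of your own. Each camera call takes 0.05 s, during which the arm holds its last target. There are 200 camera calls.

## Working session

There is one attempt and no reset: what is moved stays moved. The work goes in short steps, Python scripts to look and compute and a shell command to move; the robot and the scene stay as the last step left them, time stands still between calls to the robot, and variables do not carry over. Pictures are saved under pics/ and viewed, at most 14 in all, crops included, and the job is handed in when it is done.

```bash
mkdir -p pics
cat > h.py <<'E'
import numpy as np, cv2
from scipy.spatial.transform import Rotation as R
from rig import r
def ray(f,px):
    H=420; fl=H/2/np.tan(np.radians(f['fovy'])/2)
    u=(np.array(px,float)-[f['cx'],f['cy']])
    if f.get('fish'):
        t=np.linalg.norm(u)/fl; u=u/np.linalg.norm(u); d=np.array([*(u*np.sin(t)),np.cos(t)])
    else: d=np.array([*(u/fl),1])
    return np.array(f['position'],float), R.from_quat(f['orientation']).apply(d)
def at(f,px,z):
    p,d=ray(f,px); return p+d*(z-p[2])/d[2]
def proj(f,P):
    c=R.from_quat(f['orientation']).inv().apply(np.array(P,float)-f['position'])
    fl=210/np.tan(np.radians(f['fovy'])/2)
    if f.get('fish'):
        n=np.hypot(c[0],c[1]); t=np.arctan2(n,c[2]); return np.array([f['cx'],f['cy']])+fl*t*c[:2]/n
    return np.array([f['cx'],f['cy']])+fl*c[:2]/c[2]
def grab(n):
    f=r.grab_frame(n); f['fish']=(n=='wrist'); return f
def save(f,name,scale=1.4): cv2.imwrite('pics/'+name,cv2.resize(f['color'][:,:,::-1],None,fx=scale,fy=scale,interpolation=cv2.INTER_CUBIC))
N=['heater','block_fine_c','block_medium_c','block_wide_c','vial_tall_c','vial_short_c','small_bottle_c']
E
python3 - <<'E'
from h import *
np.set_printoptions(precision=3,suppress=True)
s=r.observe(); print(s)
for c in ['top','scene']:
    f=grab(c); save(f,c+'0.png'); print(c,f['fovy'],f['cx'],f['cy'],f['position'],f['orientation'])
    for n in N:
        o=r.outline_of(n,c)
        for k in o[:3]:
            m=k['region'].astype(np.uint8); print(n,round(k['p'],2),np.round(k['position'],1),m.sum(), cv2.minAreaRect(cv2.findNonZero(m)) if m.any() else '')
E
```

```text
{'time_s': 0.0, 'joints': array([ 1.088,  0.707, -0.028,  1.485,  0.022,  0.951, -0.076]), 'dq': array([-0.002, -0.   ,  0.001,  0.   ,  0.001, -0.   ,  0.002]), 'joint_efforts': array([ -0.   , -88.322,   1.235, -23.617,   0.017,   0.006,  -0.   ]), 'eef_pos': array([ 245.21 , -519.808,  230.847]), 'eef_rot': array([ 0.976,  0.219, -0.   , -0.001]), 'contact_force': array([ 0.414, -1.052, -0.346]), 'ft_torque': array([ 0.031, -0.001, -0.007]), 'finger_force': 0.0, 'gripper_width': 1.0015201746295024}
top 51.380608062069165 284.55866384713977 206.49937823789142 [508.653  28.559 952.278] [ 0.71  -0.704  0.001 -0.021]
heater 0.71 [370.7 215.6] 10865 ((371.61602783203125, 214.12538146972656), (116.78118896484375, 95.76763153076172), 8.93058967590332)
block_fine_c 0.58 [213.9 239.4] 1496 ((212.5, 242.0), (48.0, 31.0), 90.0)
block_medium_c 0.62 [253.8 244.7] 1417 ((254.5, 244.0), (48.0, 29.0), 90.0)
block_wide_c 0.56 [168.6 236.4] 1566 ((166.26510620117188, 237.59718322753906), (47.95469665527344, 33.403228759765625), 87.51044464111328)
vial_tall_c 0.77 [253.8 175.9] 189 ((253.25003051757
[... 676 characters left out ...]
, (53.03771209716797, 35.938323974609375), 38.990997314453125)
block_fine_c 0.19 [292.4 255.3] 1374 ((294.3152160644531, 255.84439086914062), (51.410091400146484, 33.57558059692383), 40.10091018676758)
block_medium_c 0.7 [295.3 254. ] 1403 ((294.28070068359375, 256.0111083984375), (51.76095199584961, 34.45222091674805), 38.290164947509766)
block_wide_c 0.96 [221.5 292.1] 2023 ((222.0491943359375, 290.77740478515625), (60.126163482666016, 40.98642349243164), 37.23483657836914)
vial_tall_c 0.92 [252.6 223.2] 412 ((252.0, 225.5), (37.0, 12.0), 90.0)
vial_short_c 0.83 [187.  254.8] 327 ((192.0, 257.5), (25.0, 14.0), 90.0)
small_bottle_c 0.69 [227.  237.1] 682 ((228.5, 238.5), (41.0, 19.0), 90.0)
```

View pics/top0.png

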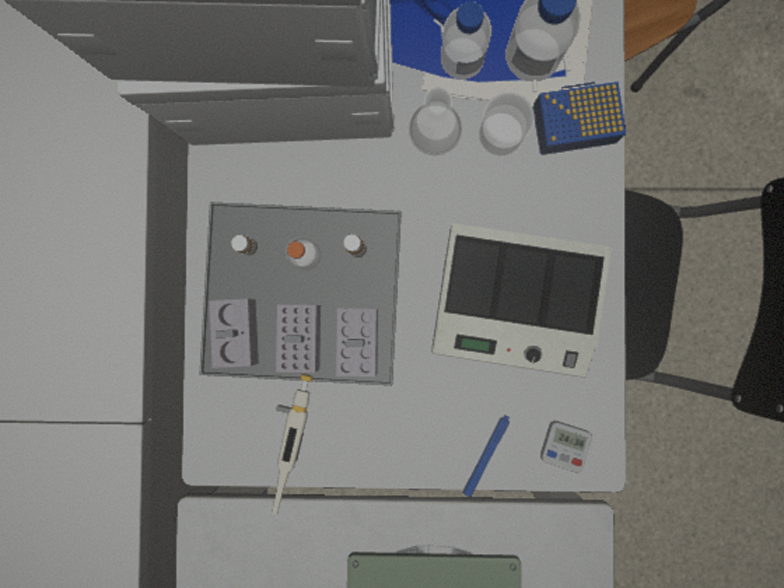

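View pics/scene0.png

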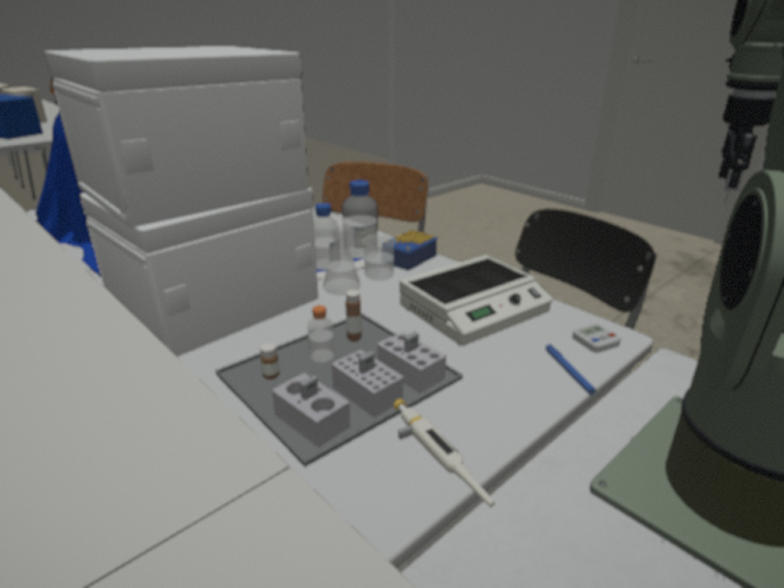

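The pictures show the tray with the wide, fine and medium blocks from left to right (top0 at about (231,333), (297,338), (357,341)). The short vial is at (242,243), the bottle at (300,252) and the tall vial at (354,243). The heater is at about (522,300), turned clockwise. The network labels agree with this. Next I'll compute positions.

Run:
```python
from h import *
from scipy.optimize import least_squares
np.set_printoptions(precision=1,suppress=True)
f=grab('top')
g=cv2.cvtColor(f['color'],cv2.COLOR_RGB2GRAY)
m=np.zeros_like(g); m[160:260,305:440]=(g[160:260,305:440]<75)
n,l,st,c=cv2.connectedComponentsWithStats(cv2.morphologyEx(m,cv2.MORPH_CLOSE,np.ones((5,5))));
k=1+np.argmax(st[1:,4]); h=cv2.convexHull(cv2.findNonZero((l==k).astype(np.uint8)))
q=cv2.approxPolyDP(h,5,True)[:,0]; print('dark quad',q.tolist(),[at(f,p,62)[:2] for p in q])
o=r.outline_of('heater','top')[0]['region'].astype(np.uint8)
q=cv2.approxPolyDP(cv2.convexHull(cv2.findNonZero(o)),6,True)[:,0]; print('heater quad',q.tolist(),[at(f,p,64)[:2] for p in q])
fs=grab('scene')
for n in N[1:]:
    o=r.outline_of(n,'top')[0]; P=o['position']; 
    x,y,w,hh=cv2.boundingRect(cv2.findNonZero(o['region'].astype(np.uint8)))
    print(n,(x,y,w,hh),at(f,P,48 if 'block' in n else 50)[:2])
# tabs, caps from eyeballed pixels in top0 (/1.4)
for n,p,z in [('wide tab',(228,333),76),('fine tab',(294,339),76),('med tab',(355,342),76),('short cap',(238,242),60),('tall cap',(351,242),98)]:
    P=at(f,np.array(p)/1.4,z); print(n,P, 'scene px*1.4',proj(fs,P)*1.4)
im=cv2.resize(f['color'][140:275,140:440,::-1],None,fx=2.66,fy=2.66,interpolation=cv2.INTER_CUBIC); cv2.imwrite('pics/crop.png',im)
```

```text
dark quad [[430, 184], [422, 238], [318, 222], [327, 168]] [array([ 584.4, -241.4]), array([ 475. , -225.2]), array([505.4, -15.3]), array([615.8, -33. ])]
heater quad [[435, 177], [418, 268], [309, 250], [323, 161]] [array([ 598.4, -250.8]), array([ 414.8, -216.5]), array([448.6,   2.6]), array([629.8, -24.6])]
block_fine_c (197, 217, 32, 49) [461.4 198.1]
block_medium_c (240, 220, 31, 50) [461.6 114.4]
block_wide_c (150, 213, 36, 50) [471.7 289.5]
vial_tall_c (245, 167, 17, 18) [594.9 118.6]
vial_short_c (165, 167, 19, 15) [602.1 286.7]
small_bottle_c (240, 219, 30, 50) [459.4 116.1]
wide tab [470.8 298.   76. ] scene px*1.4 [312.  376.4]
fine tab [463.1 202.2  76. ] scene px*1.4 [367.9 352.9]
med tab [459.7 114.2  76. ] scene px*1.4 [411.3 333.1]
short cap [604.2 290.4  60. ] scene px*1.4 [267.  346.1]
tall cap [601.1 119.2  98. ] scene px*1.4 [352.2 292.1]
```

View pics/crop.png

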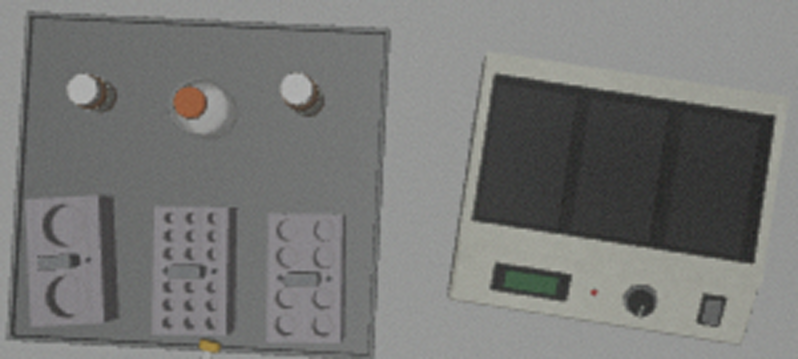

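The heater centre is at about (545,-129) with yaw about -8.5°. The dark opening measures 111 x 211 mm, which fits the given size. The tabs lie near (471,298), (463,202) and (460,114). I'll move toward the medium block and look with the wrist camera on the way.

```bash
python3 -m handwheel '[[0,0,0,0,0,-0.1417],[0,0,0,0,0,-0.1417],[0,0,0,0,0,-0.1417],[0,0,0,0,0,-0.1417],[0,0,0,0,0,-0.1417],[0,0,0,0,0,-0.1417],[0,0,0,0,0,-0.1417],[0,0,0,0,0,-0.1417]]' 0.0854 60
python3 -m handwheel '[[0.04,0.03,0,0,0,0],[0.04,0.03,0,0,0,0],[0.04,0.03,0,0,0,0],[0.04,0.03,0,0,0,0],[0.04,0.03,0,0,0,0],[0.04,0.03,0,0,0,0],[0.04,0.03,0,0,0,0],[0.04,0.03,0,0,0,0]]'
python3 - <<'E'
from h import *
f=grab('wrist'); save(f,'w_heater.png'); s=r.observe(); print(s['eef_pos'],s['eef_rot'],f['position'],f['orientation'],f['fovy'],f['cx'],f['cy'])
for y in(72,0,-72):
  for c in ((53,32),(53,-32),(-53,-32),(-53,32)):
    a=np.radians(-8.5); p=np.array([545,-129])+R.from_euler('z',a).apply([c[0],y+c[1],0])[:2]
    print(np.round(proj(f,[*p,62])*1.4),end=' ')
E
```

```text
time_s: 2.05
eef_pos: [245.2, -520.0, 231.3]
eef_rot: [0.704, 0.71, -0.0, -0.0]
contact_force: [0.1, -0.0, 0.0]
gripper_width: 0.997
finger_force: 0.0
time_s: 2.85
eef_pos: [485.1, -197.4, 231.4]
eef_rot: [0.706, 0.708, -0.0, 0.0]
contact_force: [1.9, -0.9, -0.2]
gripper_width: 1.001
finger_force: 0.0
[ 489.86743308 -189.17354762  231.54752573] [ 7.02651317e-01  7.11529286e-01  2.66020638e-03 -3.54163508e-04] [ 484.82721858 -111.33271911  374.03803584] [9.85992357e-01 2.00707671e-03 4.68177179e-04 1.66777769e-01] 65.70646984690485 277.0168164956325 208.08135814131066
[570.  42.] [557. 127.] [408.  96.] [423.   7.] [555. 138.] [537. 224.] [392. 199.] [407. 107.] [535. 235.] [515. 316.] [377. 296.] [390. 210.]
```

View pics/w_heater.png

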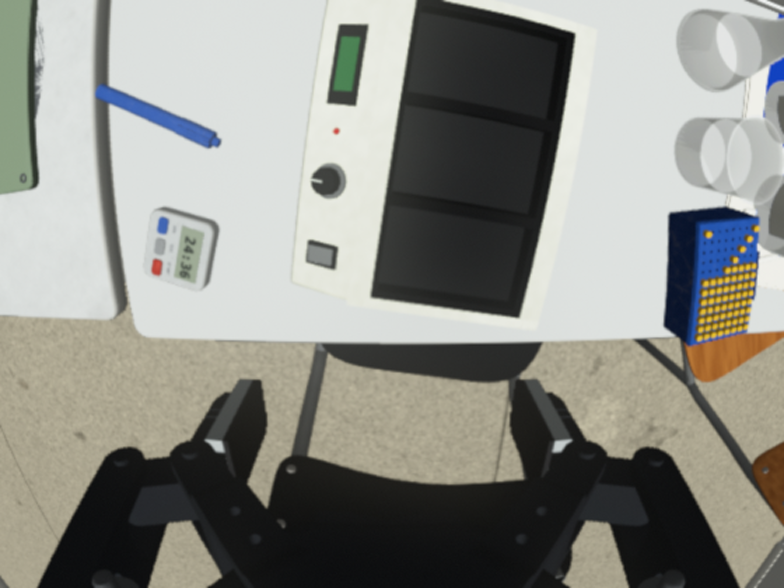

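The heater's bay corners in the wrist view fall at about (575,34), (525,316), (372,296) and (418,3). That agrees with the prediction to 2-3 px. On to the medium tab.

```bash
python3 -m handwheel '[[0.039,-0.003,0.007,0,0,0],[0.039,-0.003,0.007,0,0,0],[0.039,-0.003,0.007,0,0,0],[0.039,-0.003,0.007,0,0,0],[0.039,-0.003,0.007,0,0,0],[0.039,-0.003,0.007,0,0,0],[0.039,-0.003,0.007,0,0,0],[0.039,-0.003,0.007,0,0,0]]' 0.06
python3 - <<'E'
from h import *
import time
grab('wrist');grab('wrist');grab('wrist');f=grab('wrist'); save(f,'w_tray.png'); s=r.observe(); print(s['eef_pos'],s['eef_rot'],s['gripper_width'])
for p in [(470.8,298,76),(463.1,202.2,76),(459.7,114.2,76),(604.2,290.4,60),(601.1,119.2,98)]: print(np.round(proj(f,p)*1.4))
E
```

```text
time_s: 3.7
eef_pos: [458.8, 114.2, 175.1]
eef_rot: [0.706, 0.708, 0.0, 0.0]
contact_force: [0.4, -0.7, 0.2]
gripper_width: 0.699
finger_force: 0.0
[458.93932993 113.10982741 175.25197376] [ 7.05319551e-01  7.08889492e-01 -1.35039320e-04 -3.02964951e-05] 0.7012572682833115
[414. -34.]
[398. 137.]
[390. 296.]
[629.  15.]
[636. 302.]
```

View pics/w_tray.png

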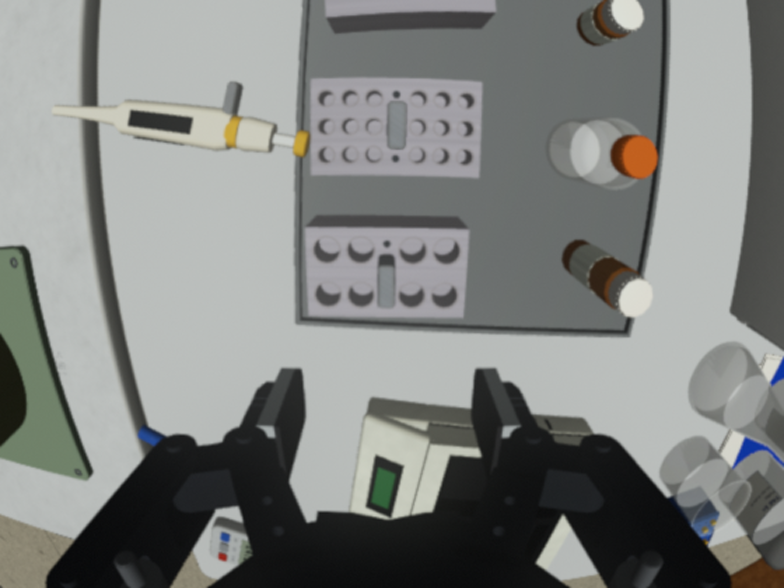

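The wrist view shows the medium tab's top at about (387,288), the fine tab at (398,125), the short cap at (627,15) and the tall cap at (633,298).

Run:
```python
from h import *
np.set_printoptions(precision=1,suppress=True)
f=grab('wrist')
for n,p,z in [('med',(387,288),76),('med far edge',(387,268),76),('near edge',(387,307),76),('fine',(398,125),76),('short',(627,15),60),('tall',(635,298),98)]: print(n,at(f,np.array(p)/1.4,z))
for nm,c,z in [('med',[(305,228),(468,228),(465,317),(304,317)],48),('fine',[(311,80),(481,82),(479,177),(311,174)],48),('wide nearedge',[(328,14),(495,12)],48)]:
    P=np.array([at(f,np.array(q)/1.4,z) for q in c]); print(nm,P[:,:2].tolist(),P.mean(0), 'yaw',np.degrees(np.arctan2(*(P[1]-P[0])[[1,0]])))
```

```text
med [458.5 117.   76. ]
med far edge [458.5 128.6  76. ]
near edge [458.6 105.5  76. ]
fine [463.8 206.6  76. ]
short [603.3 288.1  60. ]
tall [600.2 119.4  98. ]
med [[408.38470574296935, 145.75744107170556], [507.58702159811753, 146.31059374157832], [509.09848237521254, 87.92755253165566], [404.7984941015027, 87.28149606269167]] [457.5 116.8  48. ] yaw 0.31947827704659665
fine [[413.60202933101993, 235.13264003043972], [512.7300510608727, 235.04602023546735], [512.9780927893804, 177.71271689771945], [413.040819933966, 178.6670284519128]] [463.1 206.6  48. ] yaw -0.05006603909201509
wide nearedge [[423.2619151252715, 275.8066572032061], [521.1681128151274, 279.83448737654794]] [472.2 277.8  48. ] yaw 2.3558018999298973
```

```bash
python3 -m handwheel '[[0.004,-0.0005,0.02,0,0,0],[0,0,0.03,0,0,0],[0,0,0.03,0,0,0],[0,0,0.025,0,0,0],[0,0,0.012,0,0,0],[0,0,0.005,0,0,0],[0,0,0.002,0,0,0],[0,0,0,0,0,0]]' 0.06
python3 -m handwheel '[[0,0,0,0,0,0],[0,0,0,0,0,0],[0,0,0,0,0,0],[0,0,0,0,0,0],[0,0,0,0,0,0],[0,0,0,0,0,0],[0,0,0,0,0,0],[0,0,0,0,0,0]]' 0 80
```

```text
time_s: 4.75
eef_pos: [458.9, 116.4, 51.8]
eef_rot: [0.706, 0.708, 0.0, 0.0]
contact_force: [-0.3, -0.2, 0.3]
gripper_width: 0.705
finger_force: 0.0
time_s: 5.55
eef_pos: [458.6, 116.7, 51.8]
eef_rot: [0.706, 0.708, 0.0, 0.0]
contact_force: [-1.9, -0.3, 10.5]
gripper_width: 0.095
finger_force: 79.3
```

```bash
python3 -m handwheel '[[0,0,-0.005,0,0,0],[0,0,-0.01,0,0,0],[0,0,-0.02,0,0,0],[0,0,-0.025,0,0,0],[0,0,-0.025,0,0,0],[0,0,-0.015,0,0,0],[0,0,0,0,0,0],[0,0,0,0,0,0]]'
python3 -m handwheel '[[-0.02,0.007,0,0,0,0],[-0.04,0.014,0,0,0,0],[-0.045,0.0155,0,0,0,0],[-0.045,0.0155,0,0,0,0],[-0.045,0.0155,0,0,0,0],[-0.035,0.012,0,0,0,0],[-0.016,0.007,0,0,0,0],[0,0,0,0,0,0.148]]'
python3 - <<'E'
from h import *
for i in range(6): f=grab('wrist')
save(f,'w_med.png'); s=r.observe(); print(s['eef_pos'],R.from_quat(s['eef_rot']).as_euler('zyx',degrees=True),s['contact_force'],s['gripper_width'],s['finger_force'])
E
```

```text
time_s: 6.35
eef_pos: [458.4, 116.7, 151.2]
eef_rot: [0.706, 0.708, 0.0, -0.0]
contact_force: [-0.7, 0.2, -5.5]
gripper_width: 0.099
finger_force: 78.4
time_s: 7.15
eef_pos: [545.6, -132.0, 149.6]
eef_rot: [0.758, 0.653, -0.001, -0.001]
contact_force: [-0.8, 1.2, -4.7]
gripper_width: 0.102
finger_force: 78.5
[ 545.72829224 -128.36984768  150.94091906] [-8.19523617e+01 -4.19903790e-02 -1.79983714e+02] [ 0.27377999 -0.36415403 -4.91960003] 0.09804070362696936 78.45951676368713
```

View pics/w_med.png

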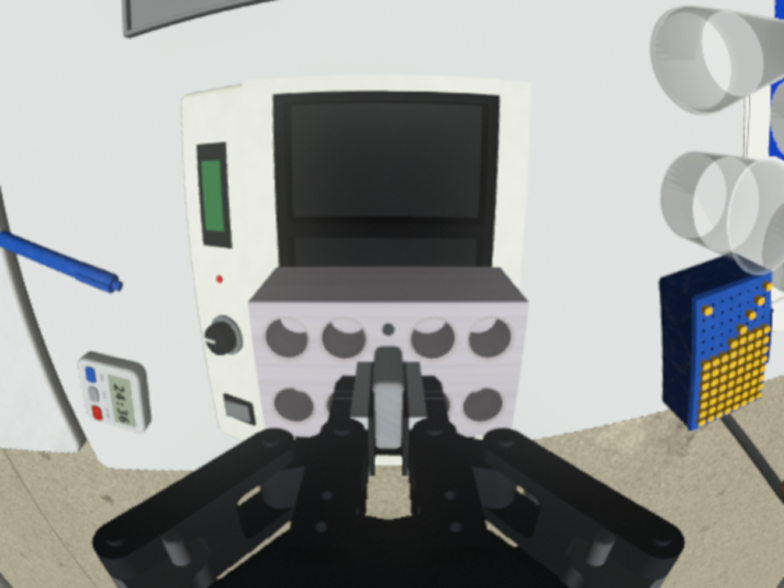

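The medium block is held square. The left bay's rim corners show at about (275,94) and (497,98), and the divider at about row 225. I'll use these to refine the heater pose.

Run:
```python
from h import *
np.set_printoptions(precision=1,suppress=True)
f=grab('wrist'); g=cv2.cvtColor(f['color'],cv2.COLOR_RGB2GRAY).astype(int)
for c in (220,250,310,330): print(c, g[55:195:1,c].tolist() if c==250 else '')
# rim edges by threshold at half
def edge(v): 
    d=np.abs(np.diff(cv2.GaussianBlur(v.astype(np.float32).reshape(1,-1),(5,1),0)[0])); i=d.argmax(); return i+.5
top=[(c,50+edge(g[50:90,c])) for c in range(215,340,15)]
L=[(180+edge(g[q,180:215]),q) for q in range(80,180,15)]; Rr=[(340+edge(g[q,340:375]),q) for q in range(80,180,15)]
for n,P in (('top',top),('L',L),('R',Rr)):
    W=np.array([at(f,p,64)[:2] for p in P]); d=np.linalg.svd(W-W.mean(0))[2][0]; 
    print(n,W.mean(0),np.degrees(np.arctan2(d[1],d[0])), [np.round(R.from_euler('z',9,degrees=True).apply([*(w-[545,-129]),0])[:2],1).tolist() for w in W][::2])
```

```text
220 
250 [232, 231, 231, 231, 230, 231, 231, 230, 224, 173, 91, 53, 50, 49, 49, 50, 48, 45, 50, 55, 57, 57, 56, 56, 55, 55, 55, 54, 54, 53, 53, 52, 52, 52, 51, 51, 50, 51, 49, 49, 49, 49, 49, 48, 47, 47, 46, 47, 47, 45, 45, 45, 44, 44, 44, 44, 43, 44, 44, 43, 42, 43, 42, 42, 42, 42, 42, 42, 42, 41, 42, 42, 42, 41, 41, 41, 41, 41, 41, 40, 40, 40, 40, 40, 39, 40, 39, 40, 39, 39, 39, 39, 39, 39, 39, 39, 39, 39, 36, 29, 22, 20, 20, 22, 24, 26, 26, 26, 27, 26, 26, 26, 26, 28, 32, 39, 39, 40, 40, 38, 39, 40, 40, 40, 40, 40, 40, 40, 41, 41, 41, 41, 41, 42, 49, 64, 79, 83, 84, 83]
310 
330 
top [559.6 -18.5] -8.381435513237266 [[-44.6, 111.1], [-23.5, 111.3], [-2.8, 111.3], [17.8, 111.9], [38.8, 111.6]]
L [497.3 -52. ] -98.40650634834935 [[-59.3, 101.3], [-59.5, 79.6], [-59.3, 57.8], [-58.6, 35.5]]
R [609.6 -67.9] -98.42852074156667 [[53.8, 103.0], [54.0, 81.4], [54.4, 59.7], [54.5, 37.4]]
```

Run:
```python
from h import *
np.set_printoptions(precision=1,suppress=True)
f=grab('wrist'); s=r.observe(); g=cv2.cvtColor(f['color'],cv2.COLOR_RGB2GRAY).astype(int)
t=s['eef_pos']; Rt=R.from_quat(s['eef_rot'])
zt=t[2]-51.8+48
row=lambda c:205+np.argmax(np.diff(g[205:222,c]))+.5
for c in (190,210,230,320,345,365): print('edge in tool (want ~(29,*))',Rt.inv().apply(at(f,(c,row(c)),zt)-t)[:2],row(c))
for q in (225,235,250): 
    a=165+np.diff(g[q,165:195]).argmax(); b=360+np.diff(g[q,360:390]).argmin()
    print('ends', Rt.inv().apply(at(f,(a+.5,q),zt)-t)[:2],Rt.inv().apply(at(f,(b+.5,q),zt)-t)[:2],(a,b))
print(t)
```

```text
edge in tool (want ~(29,*)) [ 31.3 -43. ] 215.5
edge in tool (want ~(29,*)) [ 31.3 -32.8] 215.5
edge in tool (want ~(29,*)) [ 31.4 -22.9] 215.5
edge in tool (want ~(29,*)) [31.5 20.6] 215.5
edge in tool (want ~(29,*)) [31.4 33. ] 215.5
edge in tool (want ~(29,*)) [31.4 43.2] 215.5
ends [ 26.1 -56.6] [26.4 42.4] (np.int64(165), np.int64(362))
ends [ 20.6 -54.6] [20.7 57. ] (np.int64(170), np.int64(388))
ends [ 12.  -55.7] [12.4 47.6] (np.int64(170), np.int64(369))
[ 545.8 -128.6  151.1]
```

The wrist view of the block against the bay suggests a small shift: tool y -2 mm, tool x +1 mm. I'll apply that and lower.

```bash
python3 -m handwheel '[[0.001,-0.002,0.01,0,0,0.006],[0,0,0.012,0,0,0],[0,0,0.01,0,0,0],[0,0,0.006,0,0,0],[0,0,0.005,0,0,0],[0,0,0.005,0,0,0],[0,0,0.003,0,0,0],[0,0,0.003,0,0,0]]'
python3 -m handwheel '[[0,0,0.003,0,0,0],[0,0,0.002,0,0,0],[0,0,0.002,0,0,0],[0,0,0.001,0,0,0],[0,0,0.001,0,0,0],[0,0,0,0,0,0],[0,0,0,0,0,0],[0,0,0,0,0,0]]'
```

```text
time_s: 8.35
eef_pos: [544.2, -127.7, 97.2]
eef_rot: [0.758, 0.652, 0.0, 0.0]
contact_force: [0.4, 0.1, -5.2]
gripper_width: 0.097
finger_force: 78.4
time_s: 9.15
eef_pos: [544.1, -127.6, 88.8]
eef_rot: [0.758, 0.652, 0.0, 0.0]
contact_force: [-3.7, 0.9, 6.0]
gripper_width: 0.097
finger_force: 79.9
```

```bash
python3 -m handwheel '[[0,0,0,0,0,0],[0,0,0,0,0,0],[0,0,0,0,0,0],[0,0,-0.005,0,0,0],[0,0,-0.015,0,0,0],[0,0,-0.025,0,0,0],[0,0,-0.025,0,0,0],[0,0,0,0,0,-0.148]]' 0.04
python3 -m handwheel '[[0.03,-0.007,0,0,0,0],[0.046,-0.011,0,0,0,0],[0.046,-0.011,0,0,0,0],[0.046,-0.011,0,0,0,0],[0.046,-0.011,0,0,0,0],[0.046,-0.011,0,0,0,0],[0.046,-0.011,0,0,0,0],[0.028,-0.0075,0,0,0,0]]' 0.05
python3 - <<'E'
from h import *
np.set_printoptions(precision=1,suppress=True)
for i in range(6): f=grab('wrist')
save(f,'w_fine.png'); t=grab('top'); o=r.outline_of('block_medium_c','top')[0]; print(o['p'],at(t,o['position'],95),'want ~544,-128'); s=r.observe(); print(s['eef_pos'],R.from_quat(s['eef_rot']).as_euler('zyx',degrees=True))
E
```

```text
time_s: 9.95
eef_pos: [545.3, -127.7, 161.5]
eef_rot: [0.708, 0.706, 0.001, 0.002]
contact_force: [0.2, 0.9, -0.5]
gripper_width: 0.473
finger_force: 0.0
time_s: 10.75
eef_pos: [463.2, 210.1, 158.8]
eef_rot: [0.707, 0.707, 0.001, -0.0]
contact_force: [0.9, -0.2, 0.2]
gripper_width: 0.585
finger_force: 0.0
0.88 [ 549.7 -122.2   95. ] want ~544,-128
[464.8 205.4 158.4] [-89.8   0.  180. ]
```

View pics/w_fine.png

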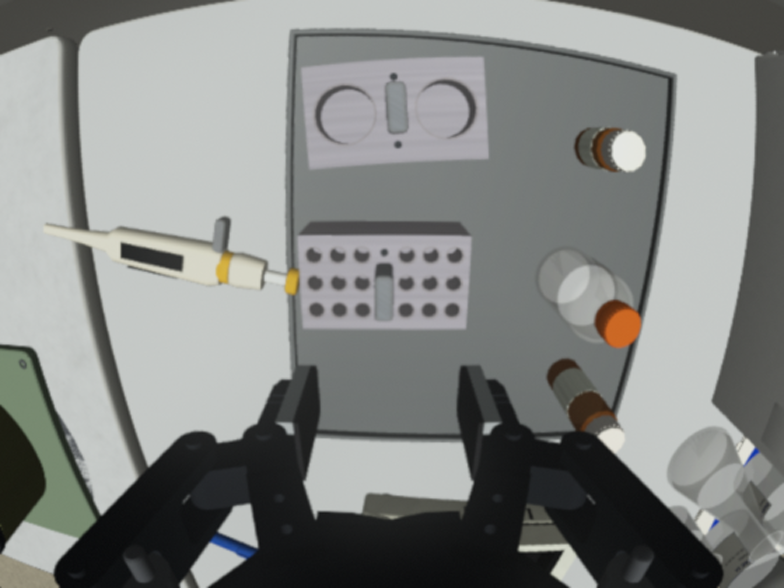

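The fine tab's top is at about (384,298), with block corners near (300,236), (470,236), (466,328) and (302,328). The wide tab is at (397,107) and the short cap at (628,151).

Run:
```python
from h import *
np.set_printoptions(precision=1,suppress=True)
f=grab('wrist'); print(r.observe()['eef_pos'])
for n,p,z in [('fine',(384,298),76),('wide',(397,107),76),('short',(628,151),60),('tall',(609,438),98)]: print(n,at(f,np.array(p)/1.4,z))
for nm,c,z in [('fine',[(300,236),(470,236),(466,328),(302,328)],48),('wide',[(302,67),(485,57),(488,159),(309,168)],48)]:
    P=np.array([at(f,np.array(q)/1.4,z) for q in c]); print(nm,P.mean(0),'yaw',np.degrees(np.arctan2(*(P[1]-P[0])[[1,0]])),np.degrees(np.arctan2(*(P[2]-P[3])[[1,0]])))
```

```text
[464.8 205.6 158.4]
fine [462.9 209.4  76. ]
wide [469.7 307.2  76. ]
short [602.6 292.1  60. ]
tall [599.9 125.3  98. ]
fine [462.9 208.3  48. ] yaw -0.22854697166936344 -0.1717702284625992
wide [469.8 307.5  48. ] yaw 3.3628275351301276 2.9771058868094604
```

```bash
python3 -m handwheel '[[0.0027,-0.002,0.02,0,0,0],[0,0,0.03,0,0,0],[0,0,0.025,0,0,0],[0,0,0.015,0,0,0],[0,0,0.009,0,0,0],[0,0,0.005,0,0,0],[0,0,0.0025,0,0,0],[0,0,0,0,0,0]]' 0.05
python3 -m handwheel '[[0,0,0,0,0,0],[0,0,0,0,0,0],[0,0,0,0,0,0],[0,0,0,0,0,0],[0,0,0,0,0,0],[0,0,0,0,0,0],[0,0,0,0,0,0],[0,0,0,0,0,0]]' 0 80
python3 -m handwheel '[[0,0,-0.005,0,0,0],[0,0,-0.01,0,0,0],[0,0,-0.02,0,0,0],[0,0,-0.025,0,0,0],[0,0,-0.025,0,0,0],[0,0,-0.015,0,0,0],[0,0,0,0,0,0],[0,0,0,0,0,0]]'
python3 -m handwheel '[[-0.02,0.0069,0,0,0,0],[-0.04,0.0139,0,0,0,0],[-0.046,0.0159,0,0,0,0],[-0.046,0.0159,0,0,0,0],[-0.046,0.0159,0,0,0,0],[-0.04,0.0139,0,0,0,0],[-0.0267,0.0093,0,0,0,0],[0,0,0,0,0,0.147]]'
python3 - <<'E'
from h import *
for i in range(6): f=grab('wrist')
save(f,'w_fine2.png'); s=r.observe(); print(s['eef_pos'],R.from_quat(s['eef_rot']).as_euler('zyx',degrees=True),s['contact_force'])
E
```

```text
time_s: 12.0
eef_pos: [462.6, 209.2, 52.1]
eef_rot: [0.708, 0.706, 0.0, 0.0]
contact_force: [0.5, 0.1, 0.8]
gripper_width: 0.586
finger_force: 0.0
time_s: 12.8
eef_pos: [462.5, 209.3, 52.3]
eef_rot: [0.708, 0.706, 0.0, 0.0]
contact_force: [-1.2, -0.8, 8.5]
gripper_width: 0.099
finger_force: 79.1
time_s: 13.6
eef_pos: [462.3, 209.1, 151.7]
eef_rot: [0.708, 0.706, 0.0, -0.0]
contact_force: [0.1, -0.3, -4.8]
gripper_width: 0.099
finger_force: 78.3
time_s: 14.4
eef_pos: [553.4, -60.5, 150.2]
eef_rot: [0.76, 0.65, -0.001, -0.0]
contact_force: [-1.3, 1.1, -4.3]
gripper_width: 0.095
finger_force: 78.5
[553.22312511 -54.87266966 151.47427082] [-8.16837111e+01 -4.08652137e-02 -1.79980939e+02] [-0.33652935 -0.90859563 -4.20688098]
```

View pics/w_fine2.png

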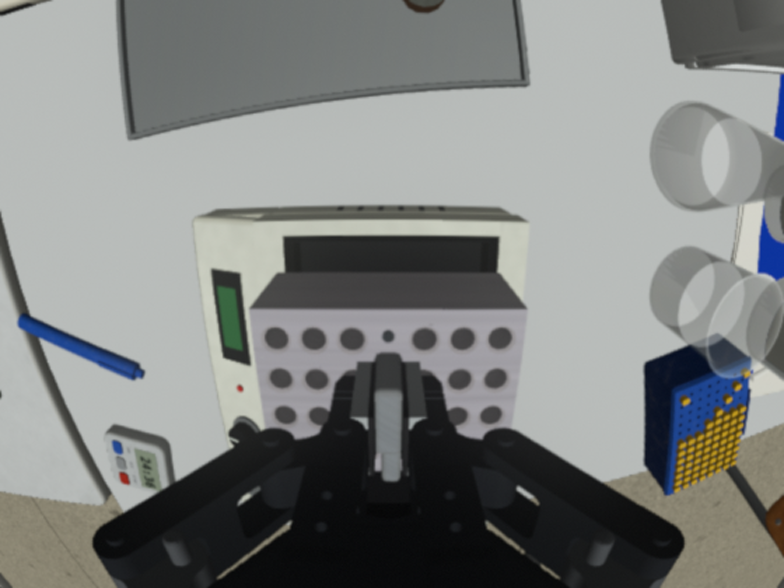

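```bash
python3 -m handwheel '[[-0.0013,0.0016,0.01,0,0,0],[0,0,0.012,0,0,0],[0,0,0.01,0,0,0],[0,0,0.006,0,0,0],[0,0,0.005,0,0,0],[0,0,0.005,0,0,0],[0,0,0.003,0,0,0],[0,0,0.003,0,0,0]]'
python3 -m handwheel '[[0,0,0.003,0,0,0],[0,0,0.002,0,0,0],[0,0,0.002,0,0,0],[0,0,0.001,0,0,0],[0,0,0,0,0,0],[0,0,0,0,0,0],[0,0,0,0,0,0],[0,0,0,0,0,0]]'
```

```text
time_s: 15.5
eef_pos: [555.3, -56.2, 97.7]
eef_rot: [0.758, 0.653, 0.001, -0.0]
contact_force: [0.4, 5.9, -1.3]
gripper_width: 0.094
finger_force: 80.4
time_s: 16.3
eef_pos: [555.2, -56.3, 89.7]
eef_rot: [0.758, 0.653, 0.001, -0.0]
contact_force: [1.5, 4.6, -4.5]
gripper_width: 0.1
finger_force: 80.0
```

```bash
python3 -m handwheel '[[0.0005,0,0.001,0,0,0],[0,0,0.0005,0,0,0],[0,0,0,0,0,0],[0,0,0,0,0,0],[0,0,0,0,0,0],[0,0,0,0,0,0],[0,0,0,0,0,0],[0,0,0,0,0,0]]'
python3 -m handwheel '[[0,0,0,0,0,0],[0,0,0,0,0,0],[0,0,0,0,0,0],[0,0,-0.005,0,0,0],[0,0,-0.015,0,0,0],[0,0,-0.025,0,0,0],[0,0,-0.025,0,0,0],[0,0,0,0,0,-0.12]]' 0.04
```

```text
time_s: 17.1
eef_pos: [555.2, -56.4, 89.2]
eef_rot: [0.758, 0.652, 0.0, 0.0]
contact_force: [-6.7, 3.0, 19.3]
gripper_width: 0.102
finger_force: 83.4
time_s: 17.9
eef_pos: [556.1, -56.7, 161.4]
eef_rot: [0.717, 0.697, 0.001, 0.002]
contact_force: [-0.0, 0.3, -0.6]
gripper_width: 0.473
finger_force: 0.0
```

```bash
python3 -m handwheel '[[0,0,0,0,0,-0.0785],[0.03,-0.005,0,0,0,0],[0.046,-0.0084,0,0,0,0],[0.046,-0.0084,0,0,0,0],[0.046,-0.0084,0,0,0,0],[0.046,-0.0084,0,0,0,0],[0.046,-0.0084,0,0,0,0],[0.046,-0.0084,0,0,0,0]]' 0.05
python3 -m handwheel '[[0.035,-0.0067,0,0,0,0],[0.02,-0.0045,0,0,0,0],[0.006,-0.001,0,0,0,0],[0,0,0,0,0,0],[0,0,0,0,0,0],[0,0,0,0,0,0],[0,0,0,0,0,0],[0,0,0,0,0,0]]'
python3 - <<'E'
from h import *
f=grab('wrist'); save(f,'w_wide.png'); s=r.observe(); print(s['eef_pos'],R.from_quat(s['eef_rot']).as_euler('zyx',degrees=True))
for n in ('vial_short_c','block_wide_c'): o=r.outline_of(n,'wrist'); print(n,[(k['p'],np.array(k['position'])*1.4) for k in o])
E
```

```text
time_s: 18.7
eef_pos: [483.9, 248.0, 158.7]
eef_rot: [0.69, 0.724, 0.0, 0.0]
contact_force: [0.7, -0.1, -0.2]
gripper_width: 0.588
finger_force: 0.0
time_s: 19.5
eef_pos: [469.6, 306.1, 158.4]
eef_rot: [0.69, 0.724, 0.0, -0.0]
contact_force: [0.4, 0.4, 0.0]
gripper_width: 0.586
finger_force: 0.0
[469.56989098 306.1976088  158.3867225 ] [-9.27798777e+01 -2.78254315e-04 -1.79995483e+02]
vial_short_c [(0.84, array([581.7 , 309.82]))]
block_wide_c [(0.82, array([386.54, 275.8 ]))]
```

View pics/w_wide.png

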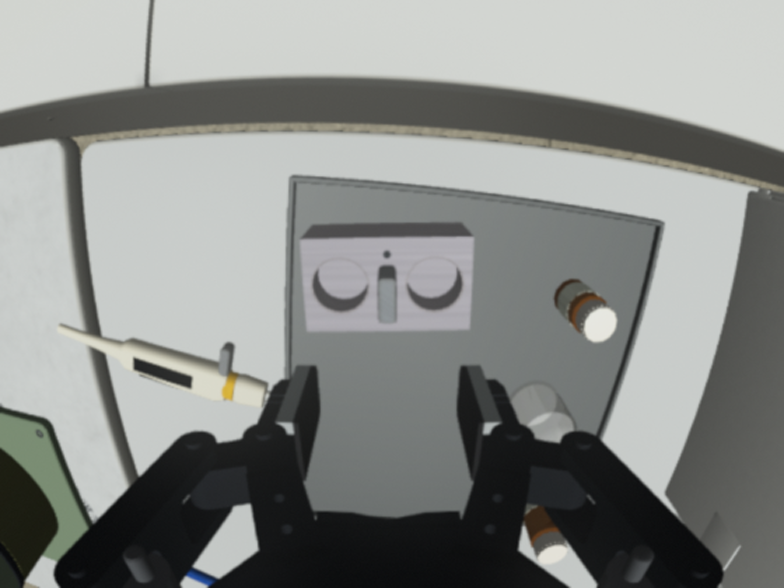

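```bash
python3 -m handwheel '[[0.0025,0,0.02,0,0,0],[0,0,0.03,0,0,0],[0,0,0.025,0,0,0],[0,0,0.015,0,0,0],[0,0,0.009,0,0,0],[0,0,0.005,0,0,0],[0,0,0.0025,0,0,0],[0,0,0,0,0,0]]' 0.05
python3 -m handwheel '[[0,0,0,0,0,0],[0,0,0,0,0,0],[0,0,0,0,0,0],[0,0,0,0,0,0],[0,0,0,0,0,0],[0,0,0,0,0,0],[0,0,0,0,0,0],[0,0,0,0,0,0]]' 0 80
python3 -m handwheel '[[0,0,-0.005,0,0,0],[0,0,-0.013,0,0,0],[0,0,-0.025,0,0,0],[0,0,-0.03,0,0,0],[0,0,-0.03,0,0,0],[0,0,-0.02,0,0,0],[0,0,-0.01,0,0,0.0975],[0,0,0,0,0,0.0975]]'
python3 -m handwheel '[[-0.02,0.0056,0,0,0,0],[-0.035,0.0098,0,0,0,0],[-0.045,0.0126,0,0,0,0],[-0.045,0.0126,0,0,0,0],[-0.045,0.0126,0,0,0,0],[-0.045,0.0126,0,0,0,0],[-0.045,0.0126,0,0,0,0],[-0.045,0.0126,0,0,0,0]]'
python3 -m handwheel '[[-0.045,0.0126,0,0,0,0],[-0.045,0.0126,0,0,0,0],[-0.04,0.0112,0,0,0,0],[-0.025,0.007,0,0,0,0],[-0.0124,0.0034,0,0,0,0],[0,0,0,0,0,0],[0,0,0,0,0,0],[0,0,0,0,0,0]]'
python3 - <<'E'
from h import *
f=grab('wrist'); save(f,'w_wide2.png'); s=r.observe(); print(s['eef_pos'],R.from_quat(s['eef_rot']).as_euler('zyx',degrees=True))
E
```

```text
time_s: 20.45
eef_pos: [469.4, 309.1, 52.1]
eef_rot: [0.69, 0.724, 0.0, -0.0]
contact_force: [0.5, -0.1, 0.9]
gripper_width: 0.585
finger_force: 0.0
time_s: 21.25
eef_pos: [469.4, 309.1, 52.3]
eef_rot: [0.69, 0.724, 0.0, 0.0]
contact_force: [-0.9, -2.0, 7.3]
gripper_width: 0.099
finger_force: 79.0
time_s: 22.05
eef_pos: [469.7, 309.2, 187.3]
eef_rot: [0.758, 0.652, 0.001, -0.0]
contact_force: [-0.7, -0.5, -4.6]
gripper_width: 0.096
finger_force: 78.4
time_s: 22.85
eef_pos: [511.9, -27.7, 185.8]
eef_rot: [0.757, 0.654, 0.0, 0.0]
contact_force: [2.0, 0.1, -3.0]
gripper_width: 0.101
finger_force: 78.4
time_s: 23.65
eef_pos: [534.2, -196.7, 185.1]
eef_rot: [0.756, 0.654, 0.0, -0.0]
contact_force: [-0.1, -0.0, -3.4]
gripper_width: 0.096
finger_force: 78.4
[ 534.18167364 -196.83009012  185.07730315] [-8.17362693e+01  6.08429696e-03 -1.79973578e+02]
```

View pics/w_wide2.png

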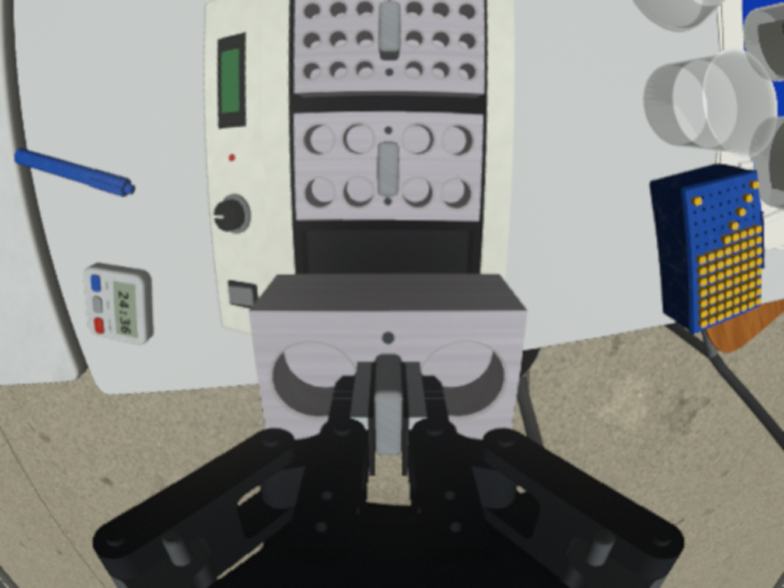

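The fine and medium blocks are seated, and the wide block is lined up over the right bay with both centred near column 389. Lowering.

```bash
python3 -m handwheel '[[-0.0015,0,0.02,0,0,0],[0,0,0.025,0,0,0],[0,0,0.015,0,0,0],[0,0,0.008,0,0,0],[0,0,0.006,0,0,0],[0,0,0.005,0,0,0],[0,0,0.005,0,0,0],[0,0,0.004,0,0,0]]'
python3 -m handwheel '[[0,0,0.003,0,0,0],[0,0,0.002,0,0,0],[0,0,0.002,0,0,0],[0,0,0.001,0,0,0],[0,0,0.001,0,0,0],[0,0,0,0,0,0],[0,0,0,0,0,0],[0,0,0,0,0,0]]'
```

```text
time_s: 24.5
eef_pos: [534.7, -198.4, 97.4]
eef_rot: [0.756, 0.654, 0.001, 0.0]
contact_force: [1.6, 6.1, -0.2]
gripper_width: 0.095
finger_force: 80.6
time_s: 25.3
eef_pos: [534.6, -198.5, 89.1]
eef_rot: [0.756, 0.654, 0.001, 0.0]
contact_force: [-2.3, 6.2, 10.8]
gripper_width: 0.1
finger_force: 82.1
```

```bash
python3 -m handwheel '[[0,0,0,0,0,0],[0,0,0,0,0,0],[0,0,0,0,0,0],[0,0,-0.005,0,0,0],[0,0,-0.015,0,0,0],[0,0,-0.025,0,0,0],[0,0,-0.03,0,0,0],[0,0,-0.02,0,0,0]]' 0.05
python3 -m handwheel '[[0,0,0,0,0,-0.1428],[0,0,0,0,0,-0.1428],[0,0,0,0,0,-0.1428],[0,0,0,0,0,-0.1428],[0,0,0,0,0,-0.1428],[0,0,0,0,0,-0.1428],[0,0,0,0,0,-0.1428],[0,0,0,0,0,-0.1428]]'
python3 -m handwheel '[[0,0,0,0,0,-0.1428],[0,0,0,0,0,-0.1428],[0,0,0,0,0,-0.1428],[0,0.02,0,0,0,0],[0,0.035,0,0,0,0],[0.001,0.045,0,0,0,0],[0,0.045,0,0,0,0],[0.001,0.045,0,0,0,0]]'
python3 -m handwheel '[[0,0.045,0,0,0,0],[0.001,0.045,0,0,0,0],[0,0.045,0,0,0,0],[0.001,0.045,0,0,0,0],[0,0.045,0,0,0,0],[0,0.045,0,0,0,0],[0,0.024,0,0,0,0],[0,0.01,0,0,0,0]]'
python3 - <<'E'
from h import *
np.set_printoptions(precision=1,suppress=True)
for i in range(4): f=grab('wrist')
save(f,'w_short.png'); s=r.observe(); print(s['eef_pos'],R.from_quat(s['eef_rot']).as_euler('zyx',degrees=True),s['joints'],f['position'])
o=r.outline_of('vial_short_c','wrist'); print([(k['p'],np.array(k['position'])*1.4) for k in o])
t=grab('top')
for n in N[1:4]: o=r.outline_of(n,'top')[0]; print(n,o['p'],at(t,o['position'],85)[:2])
E
```

```text
time_s: 26.1
eef_pos: [534.1, -199.8, 185.0]
eef_rot: [0.757, 0.654, 0.0, 0.001]
contact_force: [0.5, -0.4, -0.2]
gripper_width: 0.583
finger_force: 0.0
time_s: 26.9
eef_pos: [533.8, -199.8, 183.2]
eef_rot: [0.281, 0.96, -0.0, 0.0]
contact_force: [-0.5, -0.4, -0.3]
gripper_width: 0.581
finger_force: 0.0
time_s: 27.7
eef_pos: [559.6, -9.9, 183.3]
eef_rot: [0.073, 0.997, -0.0, 0.0]
contact_force: [1.5, -0.1, 0.5]
gripper_width: 0.588
finger_force: 0.0
time_s: 28.5
eef_pos: [601.0, 292.4, 182.9]
eef_rot: [0.072, 0.997, 0.0, -0.0]
contact_force: [-0.1, -0.6, 0.0]
gripper_width: 0.585
finger_force: 0.0
[602.  288.2 183. ] [-171.6    0.   180. ] [-0.3  1.  -0.6  1.1  0.6  1.2  0.5] [517.7 302.5 325.5]
[(0.57, array([389.5, 267.1]))]
block_fine_c 0.92 [555.1 -63.2]
block_medium_c 0.8 [ 546.2 -124.3]
block_wide_c 0.69 [ 535.1 -199.7]
```

View pics/w_short.png

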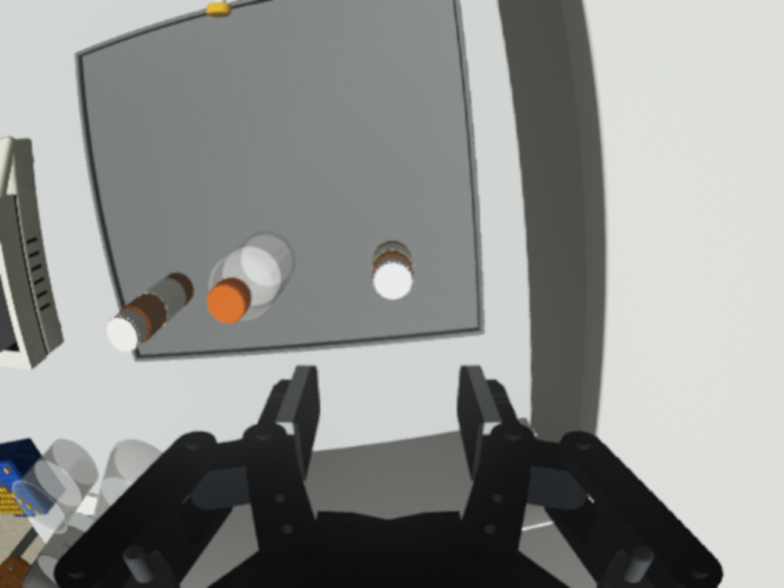

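The short cap's centre is at about (393,281), the bottle cap at (229,301) and the tall cap at (123,334).

Run:
```python
from h import *
np.set_printoptions(precision=1,suppress=True)
f=grab('wrist'); s=r.observe(); t=s['eef_pos']; Rt=R.from_quat(s['eef_rot']); print(t)
for n,p,z in [('short',(393,281),60),('tall',(123,334),98),('bottle',(229,301),101)]:
    P=at(f,np.array(p)/1.4,z); print(n,P,Rt.inv().apply(P-t))
```

```text
[601.9 289.  183. ]
short [603.3 292.9  60. ] [ -0.8   4.1 123. ]
tall [600.2 123.2  98. ] [ -22.6 -164.2   85. ]
bottle [588.2 203.8 101. ] [  1.1 -86.2  82. ]
```

```bash
python3 -m handwheel '[[-0.0015,0.0035,0.02,0,0,0],[0,0,0.035,0,0,0],[0,0,0.04,0,0,0],[0,0,0.03,0,0,0],[0,0,0.015,0,0,0],[0,0,0.009,0,0,0],[0,0,0.005,0,0,0],[0,0,0,0,0,0]]' 0.05
python3 -m handwheel '[[0,0,0,0,0,0],[0,0,0,0,0,0],[0,0,0,0,0,0],[0,0,0,0,0,0],[0,0,0,0,0,0],[0,0,0,0,0,0],[0,0,0,0,0,0],[0,0,0,0,0,0]]' 0 30
python3 - <<'E'
from h import *
f=grab('wrist'); save(f,'w_sg.png')
E
```

```text
time_s: 29.8
eef_pos: [603.9, 293.1, 29.4]
eef_rot: [0.073, 0.997, 0.0, 0.0]
contact_force: [0.5, 0.0, 0.2]
gripper_width: 0.587
finger_force: 0.0
time_s: 30.6
eef_pos: [604.2, 293.1, 29.8]
eef_rot: [0.073, 0.997, 0.0, 0.001]
contact_force: [-0.1, -0.8, 7.6]
gripper_width: 0.307
finger_force: 29.8
```

```bash
python3 -m handwheel '[[0,0,-0.003,0,0,0],[0,0,-0.007,0,0,0],[0,0,-0.02,0,0,0],[0,0,-0.03,0,0,0],[0,0,-0.04,0,0,0],[0,0,-0.035,0,0,0],[0,0,-0.015,0,0,0],[0,0,0,0,0,0]]'
python3 -m handwheel '[[0.001,-0.015,0,0,0,0],[0.0015,-0.03,0,0,0,0],[0.002,-0.04,0,0,0,0],[0.002,-0.045,0,0,0,0],[0.0025,-0.045,0,0,0,0],[0.0025,-0.045,0,0,0,0],[0.0025,-0.045,0,0,0,0],[0.0025,-0.045,0,0,0,0]]'
python3 -m handwheel '[[0.0025,-0.045,0,0,0,0],[0.0025,-0.045,0,0,0,0],[0.002,-0.04,0,0,0,0],[0.001,-0.03,0,0,0,0],[0.0005,-0.018,0,0,0,0],[0,-0.008,0,0,0,0],[0,0,0,0,0,0],[0,0,0,0,0,0]]'
python3 - <<'E'
from h import *
for i in range(4): f=grab('wrist')
save(f,'w_sb.png'); s=r.observe(); print(s['eef_pos'],R.from_quat(s['eef_rot']).as_euler('zyx',degrees=True),s['gripper_width'])
E
```

```text
time_s: 31.45
eef_pos: [604.2, 293.4, 181.7]
eef_rot: [0.073, 0.997, 0.001, 0.001]
contact_force: [0.7, 0.2, -1.1]
gripper_width: 0.306
finger_force: 29.5
time_s: 32.25
eef_pos: [541.3, -13.1, 178.4]
eef_rot: [0.073, 0.997, -0.0, -0.0]
contact_force: [0.1, -0.2, -0.3]
gripper_width: 0.303
finger_force: 29.5
time_s: 33.05
eef_pos: [507.0, -192.9, 178.7]
eef_rot: [0.072, 0.997, 0.0, -0.0]
contact_force: [-0.1, -0.6, 1.1]
gripper_width: 0.301
finger_force: 29.5
[ 507.049926   -193.31105115  178.83751813] [-1.71711629e+02  4.22357135e-03 -1.79985711e+02] 0.30764216049251447
```

View pics/w_sb.png

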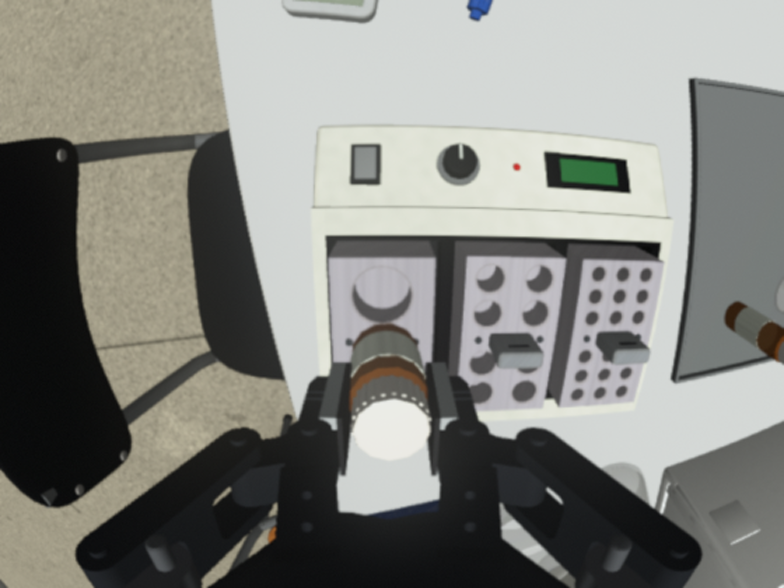

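The front wide bore is visible, its rim centred at about (382,294). The vial is held upright, its cap centre at (392,430) and its base at about (387,340).

Run:
```python
from h import *
np.set_printoptions(precision=1,suppress=True)
f=grab('wrist'); s=r.observe(); t=s['eef_pos']; Rt=R.from_quat(s['eef_rot']); print(t)
T=lambda p,z:Rt.inv().apply(at(f,np.array(p)/1.4,z)-t)[:2]
for n,p,z in [('bore',(382,294),85),('bore L',(353,294),85),('bore R',(411,294),85),('bore top',(382,265),85),('bore bot',(382,323),85),('block L',(329,290),85),('block R',(436,290),85),('blk front',(382,241),85),('cap',(392,430),209.5),('heel top of pic',(385,326),157),('med tab',(520,356),113),('fine tab',(630,354),113)]:
    print(n,T(p,z),at(f,np.array(p)/1.4,z)[:2])
```

```text
[ 507.  -193.5  178.9]
bore [ 1.2 -1.8] [ 505.6 -195.1]
bore L [  1.2 -17.8] [ 503.3 -210.9]
bore R [ 1.2 14.2] [ 507.9 -179.3]
bore top [17.8 -1.7] [ 489.2 -192.6]
bore bot [-16.2  -1.9] [ 522.8 -197.7]
block L [  3.5 -31.1] [ 499.1 -223.7]
block R [ 3.5 28. ] [ 507.6 -165.3]
blk front [31.1 -1.7] [ 476.  -190.7]
cap [1.8 2.6] [ 505.6 -190.6]
heel top of pic [13.4  0.3] [ 493.8 -191.3]
med tab [-23.7  71.4] [ 540.8 -126.2]
fine tab [-25.3 139.7] [552.2 -58.9]
```

```bash
python3 -m handwheel '[[0.0005,-0.0018,0.01,0,0,0],[0,0,0.02,0,0,0],[0,0,0.015,0,0,0],[0,0,0.01,0,0,0],[0,0,0.007,0,0,0],[0,0,0.004,0,0,0],[0,0,0.004,0,0,0],[0,0,0.004,0,0,0]]'
python3 -m handwheel '[[0,0,0.004,0,0,0],[0,0,0.003,0,0,0],[0,0,0.003,0,0,0],[0,0,0.002,0,0,0],[0,0,0.001,0,0,0],[0,0,0.001,0,0,0],[0,0,0,0,0,0],[0,0,0,0,0,0]]'
```

```text
time_s: 34.1
eef_pos: [506.2, -195.9, 104.8]
eef_rot: [0.073, 0.997, -0.0, 0.0]
contact_force: [0.5, 0.7, -1.5]
gripper_width: 0.303
finger_force: 29.5
time_s: 34.9
eef_pos: [506.1, -195.9, 90.9]
eef_rot: [0.073, 0.997, 0.0, 0.0]
contact_force: [-0.5, 0.5, -0.1]
gripper_width: 0.308
finger_force: 29.5
```

In the bore with no contact force. Lowering the last few millimetres.

```bash
python3 -m handwheel '[[0,0,0.001,0,0,0],[0,0,0.001,0,0,0],[0,0,0.0005,0,0,0],[0,0,0.0005,0,0,0],[0,0,0,0,0,0],[0,0,0,0,0,0],[0,0,0,0,0,0],[0,0,0,0,0,0]]'
```

```text
time_s: 35.7
eef_pos: [506.1, -195.9, 87.9]
eef_rot: [0.073, 0.997, 0.0, 0.0]
contact_force: [-0.2, -1.8, 3.3]
gripper_width: 0.309
finger_force: 29.8
```

```bash
python3 -m handwheel '[[0,0,0,0,0,0],[0,0,0,0,0,0],[0,0,0,0,0,0],[0,0,-0.005,0,0,0],[0,0,-0.015,0,0,0],[0,0,-0.025,0,0,0],[0,0,-0.03,0,0,0],[0,0,-0.02,0,0,0]]' 0.042
python3 -m handwheel '[[-0.003,0.02,0,0,0,0],[-0.006,0.04,0,0,0,0],[-0.0065,0.045,0,0,0,0],[-0.0065,0.045,0,0,0,0],[-0.0065,0.045,0,0,0,0],[-0.0065,0.045,0,0,0,0],[-0.006,0.044,0,0,0,0],[-0.0061,0.0432,0,0,0,0]]' 0.05
python3 - <<'E'
from h import *
np.set_printoptions(precision=1,suppress=True)
for i in range(6): f=grab('wrist')
s=r.observe(); t=s['eef_pos']; Rt=R.from_quat(s['eef_rot']); print(t)
k=r.outline_of('vial_tall_c','wrist'); print([(o['p'],o['position']) for o in k]); 
g=f['color'].astype(int); wh=((g.min(2)>185)&k[0]['region']).astype(np.uint8)
n,l,st,c=cv2.connectedComponentsWithStats(wh); i=1+st[1:,4].argmax(); print(st[i],c[i]); P=at(f,c[i],98); print(P,Rt.inv().apply(P-t))
save(f,'w_tall.png');
E
```

```text
time_s: 36.5
eef_pos: [506.3, -195.7, 184.9]
eef_rot: [0.073, 0.997, 0.0, 0.001]
contact_force: [1.1, -0.1, 0.4]
gripper_width: 0.492
finger_force: 0.0
time_s: 37.3
eef_pos: [600.4, 123.0, 183.2]
eef_rot: [0.073, 0.997, 0.0, -0.0]
contact_force: [0.9, -0.7, 0.6]
gripper_width: 0.59
finger_force: 0.0
[600.2 119.9 183. ]
[(0.69, [276.4, 203.7]), (0.64, [83.2, 183.5])]
[262 201  31  29 685] [277.  215.1]
[599.9 121.7  98. ] [ 0.6  1.8 85. ]
```

View pics/w_tall.png

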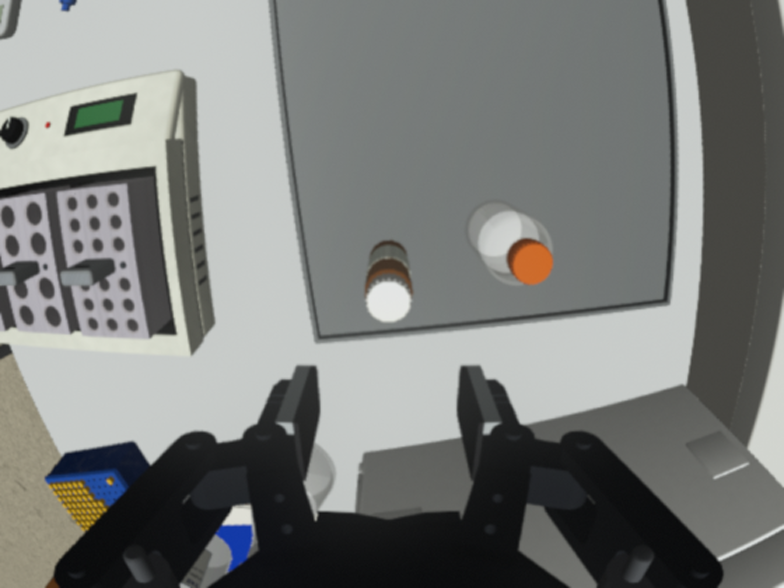

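```bash
python3 -m handwheel '[[0.0005,0.0015,0.015,0,0,0],[0,0,0.03,0,0,0],[0,0,0.035,0,0,0],[0,0,0.025,0,0,0],[0,0,0.015,0,0,0],[0,0,0.008,0,0,0],[0,0,0.005,0,0,0],[0,0,0,0,0,0]]' 0.05
python3 -m handwheel '[[0,0,0,0,0,0],[0,0,0,0,0,0],[0,0,0,0,0,0],[0,0,0,0,0,0],[0,0,0,0,0,0],[0,0,0,0,0,0],[0,0,0,0,0,0],[0,0,0,0,0,0]]' 0 30
```

```text
time_s: 38.45
eef_pos: [600.2, 122.5, 50.2]
eef_rot: [0.073, 0.997, 0.0, 0.0]
contact_force: [-0.3, 0.3, 0.4]
gripper_width: 0.583
finger_force: 0.0
time_s: 39.25
eef_pos: [600.4, 122.6, 50.7]
eef_rot: [0.073, 0.997, 0.0, 0.001]
contact_force: [-1.0, -0.1, 7.4]
gripper_width: 0.314
finger_force: 29.5
```

```bash
python3 -m handwheel '[[0,0,-0.003,0,0,0],[0,0,-0.007,0,0,0],[0,0,-0.02,0,0,0],[0,0,-0.035,0,0,0],[0,0,-0.04,0,0,0],[0,0,-0.025,0,0,0],[0,0,-0.01,0,0,0],[0,0,0,0,0,0]]'
python3 -m handwheel '[[0,-0.015,0,0,0,0],[-0.001,-0.035,0,0,0,0],[-0.001,-0.045,0,0,0,0],[-0.001,-0.045,0,0,0,0],[-0.001,-0.045,0,0,0,0],[-0.001,-0.045,0,0,0,0],[-0.001,-0.045,0,0,0,0],[-0.001,-0.03,0,0,0,0]]'
python3 -m handwheel '[[-0.001,-0.016,0,0,0,0],[-0.0012,-0.0078,0,0,0,0],[0,0,0,0,0,0],[0,0,0,0,0,0],[0,0,0,0,0,0],[0,0,0,0,0,0],[0,0,0,0,0,0],[0,0,0,0,0,0]]'
python3 - <<'E'
from h import *
f=grab('wrist'); save(f,'w_tb.png'); s=r.observe(); print(s['eef_pos'],R.from_quat(s['eef_rot']).as_euler('zyx',degrees=True),s['gripper_width'])
E
```

```text
time_s: 40.05
eef_pos: [600.2, 122.6, 190.9]
eef_rot: [0.073, 0.997, 0.0, 0.001]
contact_force: [-0.0, 0.6, -0.7]
gripper_width: 0.308
finger_force: 29.6
time_s: 40.85
eef_pos: [560.7, -184.5, 188.3]
eef_rot: [0.074, 0.997, -0.0, -0.001]
contact_force: [-0.0, -0.9, -0.9]
gripper_width: 0.312
finger_force: 29.6
time_s: 41.65
eef_pos: [561.3, -203.8, 189.8]
eef_rot: [0.073, 0.997, 0.0, -0.0]
contact_force: [-0.1, -0.1, 0.2]
gripper_width: 0.307
finger_force: 29.6
[ 561.2686683  -203.92774285  189.79204478] [-1.71652478e+02 -4.09897390e-03 -1.79995904e+02] 0.31101381383410087
```

View pics/w_tb.png

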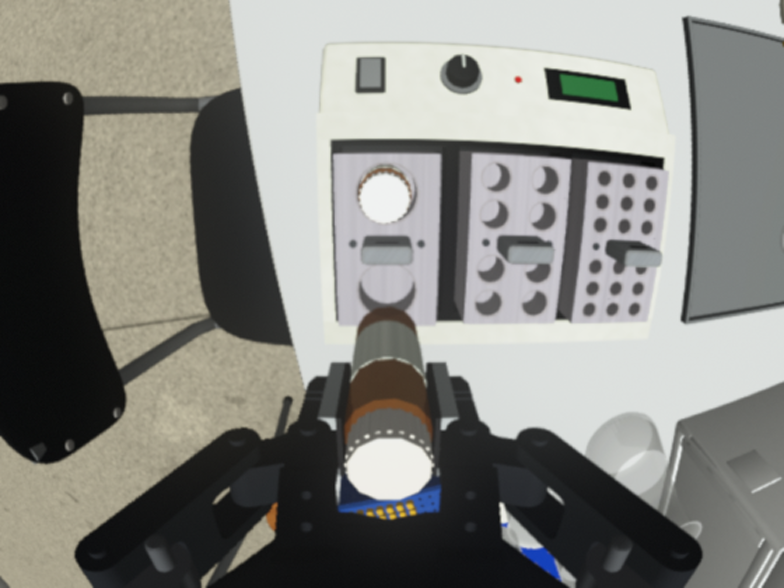

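The short vial stands in the front bore. The rear bore's centre is at about (386,290) and the tall vial hangs upright beside it.

Run:
```python
from h import *
np.set_printoptions(precision=1,suppress=True)
f=grab('wrist'); s=r.observe(); t=s['eef_pos']; Rt=R.from_quat(s['eef_rot']); print(t)
T=lambda p,z:Rt.inv().apply(at(f,np.array(p)/1.4,z)-t)[:2]
for n,p,z in [('bore L',(358,290),85),('bore R',(414,290),85),('bore bot',(386,313),85),('block rear',(386,325),85),('block L/R',(337,290),85),('',(438,290),85),('short cap',(385,196),118),('wide tab',(387,256),113)]: print(n,T(p,z))
```

```text
[ 561.3 -204.   189.8]
bore L [ -0.3 -15.9]
bore R [-0.3 16.3]
bore bot [-14.5   0.2]
block rear [-22.2   0.2]
block L/R [ -0.3 -28.1]
 [-0.3 30.2]
short cap [58.  -0.1]
wide tab [27.3  0.8]
```

```bash
python3 -m handwheel '[[0.0003,0,0.01,0,0,0],[0,0,0.015,0,0,0],[0,0,0.015,0,0,0],[0,0,0.01,0,0,0],[0,0,0.005,0,0,0],[0,0,0.004,0,0,0],[0,0,0.004,0,0,0],[0,0,0.004,0,0,0]]'
python3 -m handwheel '[[0,0,0.003,0,0,0],[0,0,0.003,0,0,0],[0,0,0.002,0,0,0],[0,0,0.001,0,0,0],[0,0,0.001,0,0,0],[0,0,0,0,0,0],[0,0,0,0,0,0],[0,0,0,0,0,0]]'
```

```text
time_s: 42.55
eef_pos: [561.1, -204.1, 122.8]
eef_rot: [0.073, 0.997, -0.0, 0.0]
contact_force: [-0.9, 0.4, -1.5]
gripper_width: 0.307
finger_force: 29.6
time_s: 43.35
eef_pos: [561.0, -204.1, 112.9]
eef_rot: [0.073, 0.997, 0.0, 0.0]
contact_force: [-0.3, 0.3, -0.2]
gripper_width: 0.315
finger_force: 29.6
```

```bash
python3 -m handwheel '[[0,0,0.0015,0,0,0],[0,0,0.001,0,0,0],[0,0,0.001,0,0,0],[0,0,0.0005,0,0,0],[0,0,0.0005,0,0,0],[0,0,0,0,0,0],[0,0,0,0,0,0],[0,0,0,0,0,0]]'
```

```text
time_s: 44.15
eef_pos: [561.1, -204.1, 108.7]
eef_rot: [0.073, 0.997, -0.0, 0.0]
contact_force: [-1.7, -0.7, 6.3]
gripper_width: 0.305
finger_force: 30.2
```

Seated exactly at the predicted height. Now I'll release, rise and check by numbers.

```bash
python3 -m handwheel '[[0,0,0,0,0,0],[0,0,0,0,0,0],[0,0,0,0,0,0],[0,0,-0.005,0,0,0],[0,0,-0.02,0,0,0],[0,0,-0.03,0,0,0],[0,0,-0.035,0,0,0],[0,0,-0.03,0,0,0]]' 0.042
python3 -m handwheel '[[0.03,0,-0.01,0,0,0],[0.04,0,-0.01,0,0,0],[0.02,0,0,0,0,0],[0,0,0,0,0,0],[0,0,0,0,0,0],[0,0,0,0,0,0],[0,0,0,0,0,0],[0,0,0,0,0,0]]'
python3 - <<'E'
from h import *
np.set_printoptions(precision=1,suppress=True)
f=grab('top'); fs=grab('scene'); s=r.observe(); print(s['eef_pos'],s['contact_force'])
H=lambda P:R.from_euler('z',8.4,degrees=True).apply([P[0]-544.5,P[1]+127.4,0])[:2]
for cam,c in (('top',f),('scene',fs)):
  for n in N[1:]:
    for o in r.outline_of(n,cam)[:2]:
      P,d=ray(c,o['position']); m=o['region'].astype(np.uint8)
      z={'vial_tall_c':130,'vial_short_c':105,'small_bottle_c':52}.get(n,88)
      print(cam,n,round(o['p'],2),np.round(o['position']),cv2.boundingRect(cv2.findNonZero(m)),'world',at(c,o['position'],z)[:2],'heater',H(at(c,o['position'],z)))
E
```

```text
time_s: 44.95
eef_pos: [560.9, -203.9, 230.3]
eef_rot: [0.073, 0.997, 0.0, 0.0]
contact_force: [0.3, -0.1, 0.5]
gripper_width: 0.491
finger_force: 0.0
time_s: 45.75
eef_pos: [472.2, -190.8, 248.1]
eef_rot: [0.073, 0.997, 0.0, -0.0]
contact_force: [0.0, -0.8, -0.7]
gripper_width: 0.492
finger_force: 0.0
[ 472.1 -190.9  248.1] [-0.4 -0.3 -0. ]
top block_fine_c 0.72 [342. 196.] (322, 171, 38, 53) world [557.1 -61.5] heater [ 2.8 67.1]
top block_medium_c 0.78 [373. 200.] (355, 176, 39, 54) world [ 549.4 -122. ] heater [4.1 6. ]
top block_wide_c 0.92 [409. 206.] (391, 182, 39, 51) world [ 537.9 -192.1] heater [  3.  -64.9]
top vial_tall_c 0.86 [421. 195.] (408, 186, 25, 16) world [ 558.  -204.2] heater [ 24.6 -74. ]
top vial_short_c 0.6 [413. 221.] (404, 216, 19, 14) world [ 509.7 -195.4] heater [-24.5 -72.3]
top small_bottle_c 0.71 [216. 181.] (203, 170, 26, 23) world [588.9 197. ] heater [ -3.5 327.4]
scene block_fine_c 0.75 [316. 202.] (294, 188, 42, 29) world [533.3 -40.7] heater [-23.7  84.1]
scene block_fine_c 0.5 [334. 195.] (320, 182, 35, 28) world [ 531.4 -108.8] heater [-15.7  16.5]
scene block_wide_c 0.94 [356. 190.] (340, 176, 35, 27) world [ 509.3 -176. ] heater [-27.7 -53.2]
scene vial_tall_c 0.71 [349. 170.] (344, 158, 11, 27) world [ 551.9 -195. ] heater [ 17.2 -65.8]
scene small_bottle_c 0.95 [226. 236.] (219, 218, 20, 42) world [600.9 198.7] heater [  8.2 330.8]
```

The positions agree with the targets within camera error, every seating height matched, and the bottle hasn't moved.

```bash
python3 -c "
from rig import r
print(r.hand_in())"
```

```text
the job is handed in; nothing more can be done
None
```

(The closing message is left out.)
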